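# Clamp the plate pack

## Task

Lay the two loose steel plates squarely on top of the tacked pack in the ratchet clamp, all edges flush, setting each one down rather than dropping it and leaving the other things on the bench alone. Then pull the clamp's lever towards you until the pad meets the finished pile and give it exactly three more clicks (the ratchet cannot be backed off). Finish holding: keep the lever's grip in the fingers, pulled to that third click, ready for the pile to be tacked.

Things in the scene. Friction and masses are not known exactly. Their poses are not given: they have to be found in the camera images.
- plate_a: loose galvanised steel plate 180 x 60 x 8 mm (x, y, z), 0.66 kg, an 18 mm hole near each end; same both ways round. Lies flat on the bench at the start. Origin: centre of its underside; x along its length.
- plate_b: the second loose plate, the same as plate_a. Either may go on the pack first.
- pack: three such plates already tacked together into one block 180 x 60 x 24 mm, 2 kg, lying on the clamp's base, lengthwise along the clamp's x. Origin: centre of its underside; x along its length; its top, where the next plate goes, is 24 mm above the origin.
- clamp: shop-welded ratchet hold-down clamp bolted to the bench, at a different place and angle each time: a dark base plate 380 x 150 x 12 mm, from 110 mm in front of the origin to 270 mm behind it; near its rear the lever shaft between two cheeks; lever outside the right cheek (-y). Origin: underside of the base, about below the pack's middle; x from the pack to the shaft, away from the robot; z up.
- clamp_pivot (a point): middle of the lever shaft, 159 mm along clamp x from the clamp's origin, 67 mm above the bench; the shaft (hinge axis) runs along the clamp's y.
- lever_grip (a point): middle of the black rubber cross grip on the red lever: a round bar 18 mm thick, 80 mm long, parallel to the shaft (clamp y), 160 mm from the shaft axis, 98 mm to the right (-y) of the clamp's middle plane, sticking out clear of the 10 mm thick lever. Can be pinched across from above along the whole swing; it turns between the fingers and moves in a circle of 160 mm about the shaft.
- lever (a joint): lever angle, rad: 0 raised, growing as it is pulled towards the robot and down. At value q the lever stands 1.745 - q above the level line from the shaft to the robot. Starts resting in one of the first 3 notches (0, 0.13, 0.27). Click k drops in at 0.14 k - 0.01. With both plates on, the pad meets the pile at about 1.19, half-way between clicks 8 and 9. Pull at the grip: to 10 N, later 15 N.
- jaw: red clamp arm, 26 mm wide, on the same shaft, in the middle plane of the clamp; it turns with the lever until its pad lies on the pile, after which a torsion spring lets the lever go on and presses the pad down with 5 to 13 N. Raised at the start, at 52 to 68 degrees. Origin: on the shaft axis.
- pad (a point): centre of the lower face of the arm's orange round pad, 20 mm across. Pressed, it lies on the last 20 mm of the plates, 80 mm in front of the shaft. Raised, arm and pad reach to about 65 mm in front of the shaft, just behind the end of the pack (69 mm), over 45 mm above the finished pile: bring plates in from above or the front, not from behind.
- square: steel square lying flat (bystander). Leave it where it is.
- hammer: hammer (bystander). Leave it where it is.
- spanner: spanner (bystander). Leave it where it is.
- marker: white marker pen with red cap (bystander). Leave it where it is.
- die: dark steel punch die, a ring 44 mm across (bystander). Leave it where it is.
- bracket: small galvanised angle bracket (bystander). Leave it where it is.
- pawl: brass spring pawl on the toothed wheel (96 mm across) outside the clamp's left cheek (+y), behind the pack. Each tooth takes about 5 N more at the grip, then the pawl drops with a click and stops any return of the lever. Origin: its pin.
Things that resemble listed ones, but are neither listed nor needed, are in the scene too. What is shaped like the plate_b but pink or purple is not meant. What is shaped like the plate_a but green or red is not meant.

How it is judged:
By the outcome, as a careful person would: the job done as asked, in the order asked, and still so for the second after the job is handed in, while the arm keeps its last pose, push and grip.
It also fails if it takes over 70 s, if anything falls off the work surface, if the arm or the gripper's body presses on something with over 40 N, if the wrist force passes 120 N, or if a joint passes its speed limit or range.

## Robot

A 7-joint arm with a two-finger parallel gripper is mounted at the origin on the work surface. World frame = base frame: x ahead of the robot, y to its left, z up, the work surface at z = 0. Lengths are in mm, angles in rad, forces in N, time in s.
With the tool pointing down it reaches from about 425 to 875 mm from the base axis. Payload 8.4 kg.
Tool frame: the origin (TCP) lies at the very end of the fingers, on their centre line; the grasp point (between the pads) lies 19 mm behind it; z points along the fingers, y is the line along which they close (so a half turn about z gives the same grasp; the last joint's range is limited). The gripper opens to 87 mm and grips with 3 to 60 N. Pads are 19 mm wide; open, the fingers measure 117 mm over their backs; the gripper's body (75 mm by 190 mm) begins 51 mm behind the grasp point.
Start: joints at [-0.099, 0.333, 0.04, 1.465, -0.013, 1.343, -0.059], TCP at [649.972, -0.012, 222.546] pointing down, gripper open.
Joint ranges: [-2.58, 2.58], [-0.38, 2.09], [-1.3, 1.39], [0.25, 2.4], [-1.5, 4.64], [0.08, 2.09], [-2.65, 2.65]. Speed limits (rad/s): [2.22, 2.22, 2.79, 2.79, 3.14, 3.14, 3.14].

## Interface

Orientations are given as a unit quaternion [w, x, y, z].
In Python, from bench import ctrl gives the robot as it stands.
- The arm moves only by the tool send_rows, never from a script. Its argument "deltas" is one flat list of numbers, 4 for each row, row after row: the shift along the world's x, y, z in m, then the turn about the world's z in rad. In form: [x, y, z, spin, x, y, z, spin, ...]. A call has 1 to 20 rows; each row shifts and turns the commanded pose from where the row before left it; what a row does not reach is not made up. A row lasts 1/12 s, in which the tool goes at most 41.7 mm and 7.16 degrees, less where a joint would pass 70% of its speed; a pose out of reach is approached as far as the arm can. A call is refused whole if a number of a shift passes 0.0417 or a number of a turn 0.125, either way. A call with a gripper value outside its range is refused whole. "gripper" is the finger opening in m, from 0 to 0.087, set as the call begins (left out, the last holds). The fingers move at their own pace and stop on an object; "force" is the grip in N (left out, the last holds). Time passes only in rows, so rows that do not move let the fingers close. It gives the time, the measured TCP pose, the force, the opening and the grip force at its end, in the units of the state.
- ctrl.get_state(): the state, without advancing time (a new reading comes with each control period).
- ctrl.snapshot(name): name is "scene" or "side" or "wrist"; returns a dict with "color" (480x640x3 uint8, red, green, blue), "range_z" (480x640 float32, mm along the optical axis (not along the pixel's ray), 0 where there is no reading), "camera_matrix" (3x3 intrinsics, pixels), "R" (3x3) and "t" (3): a world point X has camera coordinates R X + t; the wrist camera has in their place "mount" (4x4, takes a point from camera to tool coordinates, whose origin is the TCP and whose axes are the flange's). Camera axes: x right, y down, z forward; pixel columns grow to the right and rows downward; lengths in mm; the calibration is good to about 2 mm. The wrist camera is an equidistant fisheye: a pixel r from the principal point sees the ray r / f radians off the axis. A picture is of the moment at which its call begins: read the wrist's pose just before it.
- ctrl.sign_off(): hands the job in; it is judged then, once.
The state is a dict: "time": time; "qpos": joint angles; "joint_vel": joint speeds; "joint_efforts": joint torques, N m; "position": TCP position; "tool_rot": TCP orientation; "ft_force": force on the tool from outside, world axes, zero at the start; "ft_torque": the same for the moment, N m; "gripper_width": finger opening in mm; "grasp_force": force on a finger pad.
Only numpy, scipy, OpenCV 4.12 (cv2) and the standard library are available. Lean on these libraries where they do the work, as an engineer would, in place of code of your own. Each camera call takes 0.05 s, during which the arm holds its last target. There are 200 camera calls.

## Working session

There is one attempt and no reset: what is moved stays moved. The work goes in short steps, Python scripts to look and compute and a tool call to move; the robot and the scene stay as the last step left them, time stands still between calls to the robot, and variables do not carry over. Pictures are saved under pics/ and viewed, at most 10 in all, crops included, and the job is handed in when it is done.

Besides the shell and the picture viewer there is one more tool, called after "Emit:" by a JSON object that holds its "method" and its "body", one argument or row to a line. send_rows: Moves the arm, as the interface text tells. Its arguments: {"type":"object","properties":{"deltas":{"type":"array","items":{"type":"number"}},"gripper":{"type":"number"},"force":{"type":"number"}},"required":["deltas"]}

```bash
ls; mkdir -p pics; python3 - <<'E'
from bench import ctrl
import cv2,numpy as np
s=ctrl.get_state();print(s)
for n in ["scene","side"]:
    d=ctrl.snapshot(n);np.savez(f"{n}0.npz",**d);cv2.imwrite(f"pics/{n}0.png",d["color"][:,:,::-1]);print(n,d["camera_matrix"],d["R"],d["t"])
E
```

```text
pics
{'time': 0.0, 'qpos': array([-0.09920423,  0.33391181,  0.03988702,  1.46629617, -0.01340568,
        1.34330048, -0.05847508]), 'joint_vel': array([-0.00046501, -0.00035299, -0.00017261,  0.00058713,  0.00050535,
        0.00066126, -0.00030168]), 'joint_efforts': array([ 1.06989024e-03, -6.56351209e+01,  1.33598529e+00, -4.03798449e+01,
       -5.97442500e-02,  4.47441044e-02,  1.62792835e-04]), 'position': array([ 6.49517251e+02, -3.40420853e-02,  2.21646692e+02]), 'tool_rot': array([-5.42799614e-04,  7.07107309e-01,  7.07105772e-01, -6.21043736e-04]), 'ft_force': array([-0.35928251,  0.90950039, -0.14242426]), 'ft_torque': array([-0.03574217,  0.04752662,  0.01964361]), 'grasp_force': 0.0, 'gripper_width': 87.28685670068656}
scene [[528.23539733   0.         316.59084612]
 [  0.         528.23539733 242.09367518]
 [  0.           0.           1.        ]] [[ 5.94251914e-01  8.04278559e-01 -8.13595676e-04]
 [ 6.93676502e-01 -5.13043538e-01 -5.05568233e-01]
 [-4.07035100e-01  2.99870518e-01 -8.62786242e-01]] [-221.55495949 -316.447226   2069.48213503]
side [[520.30919024   0.         319.24352329]
 [  0.         520.30919024 236.48796777]
 [  0.           0.           1.        ]] [[-0.68110632 -0.73209974 -0.01114181]
 [-0.49819633  0.47453925 -0.725681  ]
 [ 0.5365581  -0.48871511 -0.68794109]] [ 292.00363817  409.64323136 1298.85738145]
```

View pics/scene0.png

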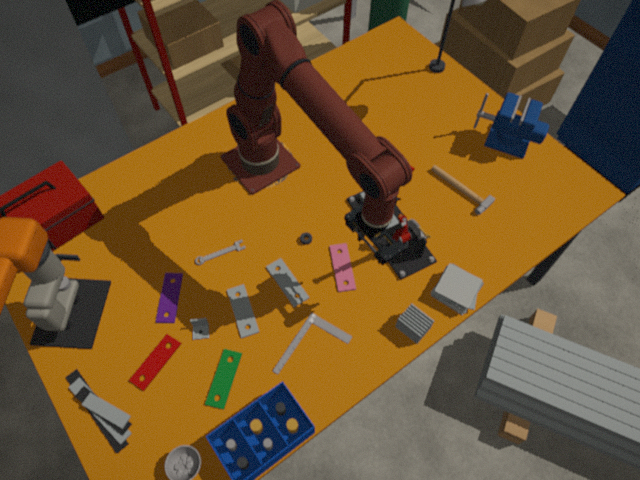

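View pics/side0.png

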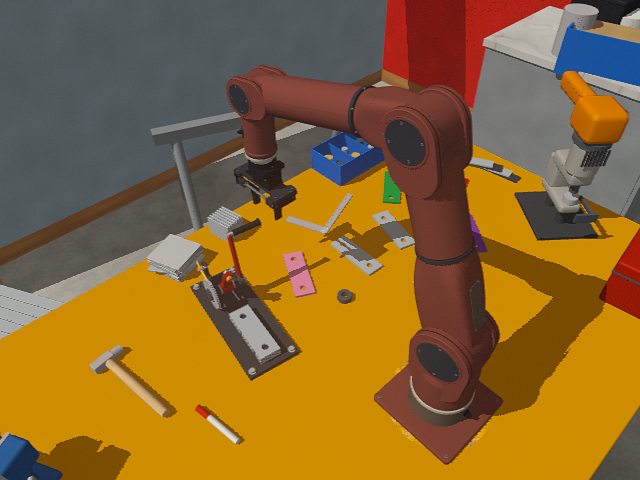

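The scene view shows two grey plates, at about (242,310) and (287,282). The clamp is partly hidden under the arm at (390,235). In the side view the plates are at (393,230) and (357,255), the pack at (257,333) and the lever at (235,255). I'll measure these and zoom in.

```bash
cat > h.py <<'E'
import numpy as np,cv2
def world(d):
    "per-pixel world points from range"
    K,R,t=d["camera_matrix"],d["R"],d["t"];z=d["range_z"]
    v,u=np.mgrid[:480,:640]
    c=np.stack([(u-K[0,2])/K[0,0]*z,(v-K[1,2])/K[1,1]*z,z],-1)
    return (c-t)@R
def cast(d,px,h):
    "pixels (n,2) onto plane z=h"
    K,R,t=d["camera_matrix"],d["R"],d["t"];px=np.atleast_2d(px).astype(float)
    r=np.c_[(px-K[:2,2])/K[0,0],np.ones(len(px))]@R
    o=-R.T@t
    return o+r*((h-o[2])/r[:,2])[:,None]
def proj(d,X):
    K,R,t=d["camera_matrix"],d["R"],d["t"];c=np.atleast_2d(X)@R.T+t
    p=c@K.T;return p[:,:2]/p[:,2:]
E
python3 - <<'E'
from h import *
o=[]
for n in ["scene","side"]:
    d=dict(np.load(n+"0.npz"));W=world(d);c=d["color"]
    hsv=cv2.cvtColor(c,cv2.COLOR_RGB2HSV)
    for lo,hi,hh in [(2,16,8),(28,45,36)]:
        m=(hsv[...,1]<60)&(hsv[...,2]>90)&(W[...,2]>lo-3)&(W[...,2]<hi+3)&(W[...,0]>300)&(W[...,0]<1000)&(abs(W[...,1])<600)&(d["range_z"]>0)
        m=cv2.morphologyEx(m.astype(np.uint8),cv2.MORPH_CLOSE,np.ones((3,3)))
        for k in cv2.findContours(m,cv2.RETR_EXTERNAL,cv2.CHAIN_APPROX_NONE)[0]:
            if cv2.contourArea(k)<100: continue
            P=cast(d,k[:,0],hh)[:,:2].astype(np.float32)
            r=cv2.minAreaRect(P);mm=np.zeros((480,640),np.uint8);cv2.drawContours(mm,[k],-1,1,-1)
            print(n,hh,k[:,0].mean(0).round(),np.round(r[0]),np.round(r[1]),round(r[2],1),"z med",np.median(W[mm>0][:,2]).round(1))
    m=(c[...,0]>120)&(c[...,1]<60)&(c[...,2]<60)&(W[...,2]>30)&(W[...,0]>400)&(W[...,0]<1000)&(abs(W[...,1])<400)
    print(n,"red",np.argwhere(m).mean(0) if m.any() else None)
a=cv2.imread("pics/scene0.png")[210:340,170:320];b=cv2.imread("pics/side0.png")[170:390,170:430]
a=cv2.resize(a,(400,347),interpolation=2);b=cv2.resize(b,(400,338),interpolation=2)
cv2.imwrite("pics/z1.png",np.hstack([a[:338],b]))
E
```

```text
scene 8 [247. 326.] [ 550. -412.] [59. 62.] 72.7 z med 5.5
scene 8 [308. 338.] [ 749. -294.] [153. 227.] 21.7 z med 1.4
scene 8 [296. 293.] [ 547. -212.] [79. 47.] 2.5 z med 6.1
scene 8 [237. 292.] [ 429. -376.] [59. 45.] 73.9 z med 5.7
scene 8 [282. 271.] [ 461. -215.] [ 60. 111.] 87.0 z med 5.8
scene red [231.25581395 404.60465116]
side 8 [215. 422.] [327. 437.] [51. 15.] 9.1 z med 14.6
side 8 [185. 270.] [827. 208.] [ 63. 125.] 14.6 z med 14.1
side 8 [356. 255.] [ 489. -216.] [ 63. 182.] 87.1 z med 8.0
side 8 [393. 229.] [ 487. -394.] [ 63. 183.] 73.3 z med 8.7
side 8 [321. 218.] [ 741. -291.] [154. 229.] 21.5 z med 3.6
side 36 [105. 357.] [661. 546.] [25. 84.] 8.1 z med 25.9
side 36 [255. 333.] [457. 216.] [ 64. 188.] 81.1 z med 35.9
side 36 [176. 264.] [821. 231.] [174. 102.] 68.3 z med 35.3
side red [263.94413408 229.9273743 ]
```

View pics/z1.png

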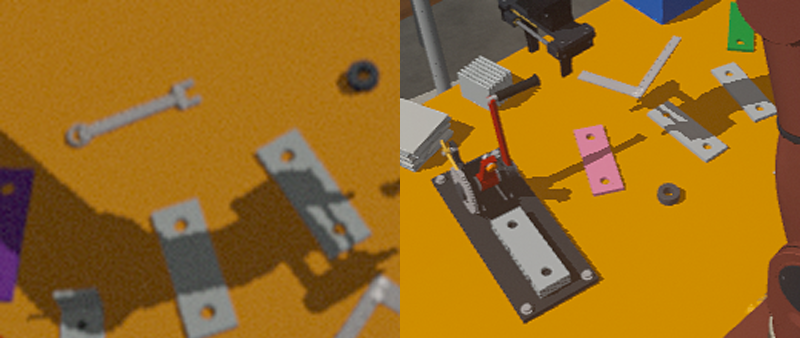

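The crop shows both loose grey plates lying free, one of them crossed by the arm's shadow. The clamp has its lever raised with the black grip on top. Both plates measure about 180 x 60: A at (489,-216), -2.9°, and B at (487,-394), -16.7°. The pack is at (457,216), -8.9°. Next I'll go above plate A.

Emit:
{"method": "send_rows", "body": {
  "deltas": [-0.0115, -0.0154, -0.002, 0.1085, -0.0115, -0.0154, -0.002, 0.1085, -0.0115, -0.0154, -0.002, 0.1085, -0.0115, -0.0154, -0.002, 0.1085, -0.0115, -0.0154, -0.002, 0.1085, -0.0115, -0.0154, -0.002, 0.1085, -0.0115, -0.0154, -0.002, 0.1085, -0.0115, -0.0154, -0.002, 0.1085, -0.0115, -0.0154, -0.002, 0.1085, -0.0115, -0.0154, -0.002, 0.1085, -0.0115, -0.0154, -0.002, 0.1085, -0.0115, -0.0154, -0.002, 0.1085, -0.0115, -0.0154, -0.002, 0.1085, -0.0115, -0.0154, -0.002, 0.1085, 0, 0, 0, 0, 0, 0, 0, 0],
  "gripper": 0.087
}}

```text
time: 1.43
position: [488.2, -216.5, 194.3]
tool_rot: [-0.0, 0.028, 1.0, 0.0]
ft_force: [-0.0, -0.7, 0.1]
gripper_width: 87.0
grasp_force: 0.0
```

```bash
cat >> h.py <<'E'
from scipy.spatial.transform import Rotation as Ro
def shot(name,tag):
    from bench import ctrl
    s=ctrl.get_state();d=ctrl.snapshot(name)
    q=s["tool_rot"];d["Rt"]=Ro.from_quat([q[1],q[2],q[3],q[0]]).as_matrix();d["p"]=s["position"]
    np.savez(f"{name}{tag}.npz",**d);return d
def wcast(d,px,h):
    "wrist fisheye pixels onto plane z=h"
    K=d["camera_matrix"];px=np.atleast_2d(px).astype(float);m=(px-K[:2,2])/[K[0,0],K[1,1]];th=np.linalg.norm(m,axis=1)+1e-9
    c=np.c_[m/th[:,None]*np.sin(th)[:,None],np.cos(th)]
    M=d["mount"];r=c@(d["Rt"]@M[:3,:3]).T;o=d["Rt"]@M[:3,3]+d["p"]
    return o+r*((h-o[2])/r[:,2])[:,None]
E
python3 - <<'E'
from h import *
from bench import ctrl
s=ctrl.get_state();print(s["time"],s["position"],s["tool_rot"])
d=shot("wrist","1");print(d["camera_matrix"],d["mount"])
cv2.imwrite("pics/w1.png",d["color"][:,:,::-1])
e=shot("scene","1");shot("side","1")
b=cv2.resize(e["color"][160:310,320:470,::-1],(600,600),interpolation=2);cv2.imwrite("pics/z2.png",b)
E
```

```text
1.4333 [ 488.15664636 -216.47472194  194.2544685 ] [-3.23979734e-04  2.75324663e-02  9.99620856e-01  4.05749007e-05]
[[371.64829954   0.         315.36494402]
 [  0.         371.64829954 236.88522726]
 [  0.           0.           1.        ]] [[ 9.00452244e-05 -9.60572613e-01 -2.78029218e-01  7.58167022e+01]
 [ 9.99999320e-01 -2.36704770e-04  1.14166879e-03  1.51749447e+00]
 [-1.16246662e-03 -2.78029132e-01  9.60571939e-01 -1.61416887e+02]
 [ 0.00000000e+00  0.00000000e+00  0.00000000e+00  1.00000000e+00]]
```

View pics/w1.png

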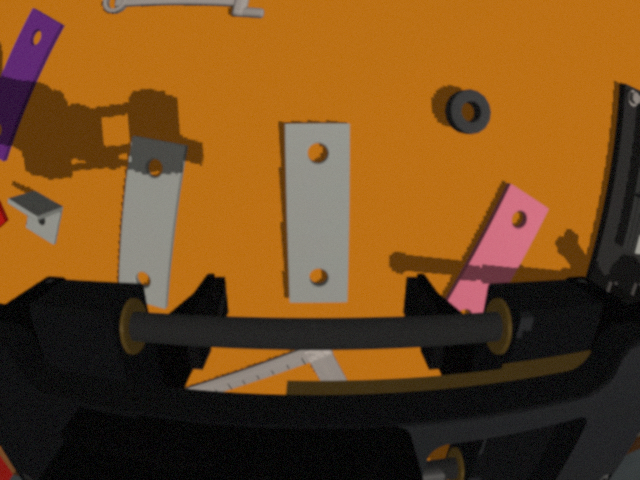

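View pics/z2.png

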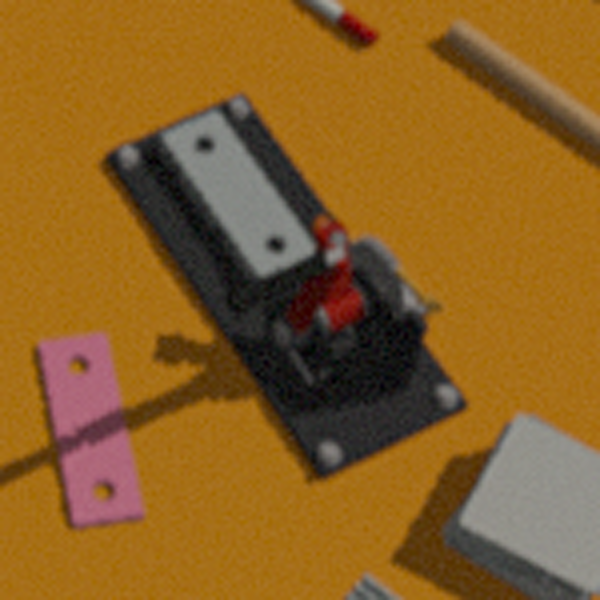

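The wrist view shows plate A, about x 285-350, y 122-302, with holes at (318,152) and (318,277). Plate B is at about (155,220). The scene crop shows the pack with both top holes visible. I'll measure from these.

```bash
cat >> h.py <<'E'
def plates(d,f,h,lim=((300,1000),(-600,600)),amin=900,vmin=70,smax=60):
    "grey rectangles: rect and hole centres at height h"
    hsv=cv2.cvtColor(d["color"],cv2.COLOR_RGB2HSV)
    m=((hsv[...,1]<smax)&(hsv[...,2]>vmin)).astype(np.uint8)
    m=cv2.morphologyEx(m,cv2.MORPH_OPEN,np.ones((3,3)))
    cs,hi=cv2.findContours(m,cv2.RETR_CCOMP,cv2.CHAIN_APPROX_NONE)
    for i,k in enumerate(cs):
        if hi[0,i,3]>=0 or cv2.contourArea(k)<amin: continue
        P=f(d,k[:,0],h)[:,:2]
        c,(w,l),a=cv2.minAreaRect(P.astype(np.float32))
        if l<w: w,l,a=l,w,a-90
        if not(40<w<80 and 120<l<210 and lim[0][0]<c[0]<lim[0][1]): continue
        print("rect",np.round(c,1),round(w,1),round(l,1),"long axis deg",round((a+90)%180-180*(((a+90)%180)>90),2))
        for j,q in enumerate(cs):
            if hi[0,j,3]==i and cv2.contourArea(q)>15:
                print("   hole",f(d,q[:,0].mean(0),h)[0,:2].round(1),cv2.contourArea(q))
E
python3 - <<'E'
from h import *
L=lambda n:dict(np.load(n))
print("wrist");plates(L("wrist1.npz"),wcast,8)
for n in ["scene1.npz","side1.npz"]:
    print(n,"h8");plates(L(n),cast,8,amin=300)
    print(n,"h36");plates(L(n),cast,36,amin=300)
for n in ["scene1.npz","side1.npz"]:
    d=L(n);W=world(d);m=(d["range_z"]>0)&(W[...,0]>430)&(W[...,0]<700)&(W[...,1]>60)&(W[...,1]<300)
    hsv=cv2.cvtColor(d["color"],cv2.COLOR_RGB2HSV)
    # base plate dark, low
    k=m&(W[...,2]<20)&(hsv[...,2]<90)
    # black grip high
    g=m&(W[...,2]>170)&(W[...,2]<260);P=W[g]
    print(n,"high pts",len(P),P.mean(0).round(1) if len(P) else "",np.ptp(P,axis=0).round(1) if len(P) else "")
    g=g&(hsv[...,2]<80)
    if g.any():print(" dark",W[g].mean(0).round(1),np.percentile(W[g],[5,95],axis=0).round(0).tolist(),np.argwhere(g).mean(0))
E
```

```text
wrist
rect [ 670.9 -288.7] 51.4 190.3 long axis deg -84.78
rect [ 491.9 -389.7] 61.5 179.4 long axis deg -16.38
   hole [ 431.6 -373.3] 320.5
rect [ 493.2 -213.1] 59.1 178.7 long axis deg -2.7
   hole [ 553.9 -215.8] 271.5
   hole [ 431.4 -210.2] 364.0
scene1.npz h8
rect [ 538.2 -893.2] 68.6 188.3 long axis deg 13.32
rect [ 496.8 -395.8] 59.7 173.1 long axis deg -16.36
   hole [ 552.8 -413. ] 29.5
rect [ 495.3 -216.8] 61.3 181.0 long axis deg -2.39
   hole [ 557.5 -220.1] 28.0
   hole [ 433.9 -214. ] 24.5
rect [447.9 230.8] 67.1 184.1 long axis deg -8.8
scene1.npz h36
rect [ 549.5 -888.3] 67.4 185.1 long axis deg 13.32
rect [ 508.9 -399.4] 58.6 170.1 long axis deg -16.36
   hole [ 563.9 -416.3] 29.5
rect [ 507.4 -223.5] 60.3 177.9 long axis deg -2.39
   hole [ 568.5 -226.8] 28.0
   hole [ 447.  -220.8] 24.5
rect [460.8 216.3] 65.9 181.0 long axis deg -8.8
side1.npz h8
rect [ 489.2 -216.2] 63.9 181.7 long axis deg -2.96
   hole [ 426.7 -213.9] 20.5
   hole [ 550.2 -218.9] 17.0
rect [ 487.1 -394.2] 62.7 183.2 long axis deg -16.67
   hole [ 427.  -377.1] 20.5
   hole [ 546.1 -412.1] 16.5
side1.npz h36
rect [ 470.7 -195.6] 62.4 177.4 long axis deg -2.96
   hole [ 409.7 -193.4] 20.5
   hole [ 530.3 -198.3] 17.0
rect [ 468.6 -369.4] 61.2 178.9 long axis deg -16.67
   hole [ 410.  -352.7] 20.5
   hole [ 526.2 -387. ] 16.5
scene1.npz high pts 171 [637.6 108.2 223.2] [28.  84.5 67.4]
 dark [637.1 102.7 222.8] [[627.0, 64.0, 184.0], [646.0, 138.0, 235.0]] [229.32638889 393.25694444]
side1.npz high pts 277 [626.9 113.9 219.8] [33.5 87.3 67.4]
 dark [626.   95.9 229.7] [[618.0, 63.0, 222.0], [636.0, 127.0, 236.0]] [227.97419355 243.82580645]
```

Emit:
{"method": "send_rows", "body": {
  "deltas": [0.002, 0.001, -0.03, 0, 0.002, 0.001, -0.03, 0, 0, 0, -0.03, 0, 0, 0, -0.03, 0, 0, 0, -0.03, 0, 0, 0, -0.02, 0, 0, 0, -0.012, 0, 0, 0, -0.006, 0, 0, 0, -0.003, 0, 0, 0, 0, 0, 0, 0, 0, 0],
  "gripper": 0.087
}}

```text
time: 2.5
position: [494.0, -213.8, 4.7]
tool_rot: [0.001, 0.026, 1.0, -0.0]
ft_force: [0.8, -0.8, 0.5]
gripper_width: 86.9
grasp_force: 0.0
```

Emit:
{"method": "send_rows", "body": {
  "deltas": [0, 0, 0, 0, 0, 0, 0, 0, 0, 0, 0, 0, 0, 0, 0, 0, 0, 0, 0, 0, 0, 0, 0, 0],
  "gripper": 0.045,
  "force": 40
}}

```text
time: 3.0
position: [493.1, -214.0, 3.8]
tool_rot: [0.0, 0.026, 1.0, -0.0]
ft_force: [0.1, -0.6, 2.7]
gripper_width: 58.8
grasp_force: 40.0
```

Emit:
{"method": "send_rows", "body": {
  "deltas": [0, 0, 0.005, 0, 0, 0, 0.015, 0, 0, 0, 0.02, 0, 0, 0, 0.02, 0, 0, 0, 0.02, 0, 0, 0, 0.02, 0, 0, 0, 0.02, 0, 0, 0, 0.02, 0, 0, 0, 0.01, 0, 0, 0, 0, 0]
}}

```text
time: 3.83
position: [493.8, -213.8, 155.4]
tool_rot: [0.001, 0.026, 1.0, -0.0]
ft_force: [1.0, -0.3, -7.5]
gripper_width: 59.4
grasp_force: 40.0
```

Emit:
{"method": "send_rows", "body": {
  "deltas": [-0.0015, 0.01, 0, 0, -0.003, 0.02, 0, -0.006, -0.004, 0.0235, 0, -0.006, -0.004, 0.0235, 0, -0.006, -0.004, 0.0235, 0, -0.006, -0.004, 0.0235, 0, -0.006, -0.004, 0.0235, 0, -0.006, -0.004, 0.0235, 0, -0.006, -0.004, 0.0235, 0, -0.006, -0.004, 0.0235, 0, -0.006, -0.004, 0.0235, 0, -0.006, -0.004, 0.0235, 0, -0.006, -0.004, 0.0235, 0, -0.006, -0.004, 0.0235, 0, -0.006, -0.004, 0.0235, 0, -0.006, -0.004, 0.0235, 0, -0.006, -0.004, 0.0235, 0, -0.006, -0.004, 0.0235, 0, -0.006, -0.0015, 0.015, 0, 0, -0.001, 0.008, 0, 0]
}}

```text
time: 5.5
position: [419.8, 217.6, 151.9]
tool_rot: [-0.001, 0.075, 0.997, -0.0]
ft_force: [0.5, -0.1, -7.4]
gripper_width: 58.6
grasp_force: 40.0
```

Emit:
{"method": "send_rows", "body": {
  "deltas": [0, 0, 0, 0, 0, 0, 0, 0, 0, 0, 0, 0]
}}

```text
time: 5.75
position: [421.9, 213.9, 152.9]
tool_rot: [-0.0, 0.078, 0.997, -0.001]
ft_force: [-0.1, -1.5, -7.6]
gripper_width: 58.9
grasp_force: 40.0
```

```bash
python3 - <<'E'
from h import *
d=shot("wrist","2");print(d["p"],Ro.from_matrix(d["Rt"]).as_quat())
cv2.imwrite("pics/w2.png",d["color"][:,:,::-1])
E
```

```text
[421.87846336 213.86381398 152.85691019] [ 7.75296496e-02  9.96989729e-01 -6.19462128e-04 -4.99418398e-04]
```

View pics/w2.png

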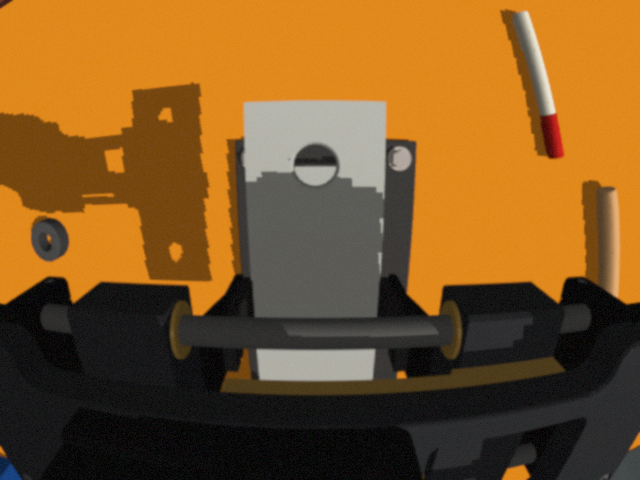

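The wrist view shows the plate held level. Its near edge is at row 102 and its hole at (316,164), and the clamp base is visible behind it. Next I descend in front and slide in at a hover height.

Emit:
{"method": "send_rows", "body": {
  "deltas": [0.003, 0.008, -0.01, 0, 0, 0.001, -0.02, 0, 0, 0, -0.02, 0, 0, 0, -0.02, 0, 0, 0, -0.015, 0, 0, 0, -0.008, 0, 0, 0, -0.004, 0, 0.006, -0.001, 0, 0, 0.008, -0.0013, 0, 0, 0.009, -0.0014, 0, 0, 0.007, -0.0011, 0, 0, 0.004, -0.0006, 0, 0, 0.001, 0, 0, 0, 0, 0, 0, 0, 0, 0, 0, 0]
}}

```text
time: 7.05
position: [459.7, 219.0, 56.5]
tool_rot: [-0.0, 0.077, 0.997, -0.0]
ft_force: [-0.3, 0.7, -7.5]
gripper_width: 58.5
grasp_force: 40.0
```

```bash
python3 - <<'E'
from h import *
d=shot("wrist","3");print(d["p"])
c=d["color"][60:320,190:450,::-1]
cv2.imwrite("pics/w3.png",cv2.resize(c,(600,600),interpolation=cv2.INTER_CUBIC))
e=dict(np.load("wrist2.npz"))
for q in [(244,102),(386,102),(316,164),(247,250),(383,250)]:
    X=wcast(e,q,157)[0]; r=e["Rt"].T@(X-e["p"]);print(q,X.round(1),r.round(1))
E
```

```text
[459.71527011 219.04743872  56.51504144]
(244, 102) [329.1 199.8 157. ] [ 89.5 -28.3  -4. ]
(386, 102) [338.3 258.8 157. ] [89.5 31.4 -4.1]
(316, 164) [360.5 225.5 157. ] [62.5  2.  -4.1]
(247, 250) [393.4 188.9 157. ] [ 24.3 -29.1  -4.1]
(383, 250) [402.8 249.4 157. ] [24.3 32.2 -4.2]
```

View pics/w3.png

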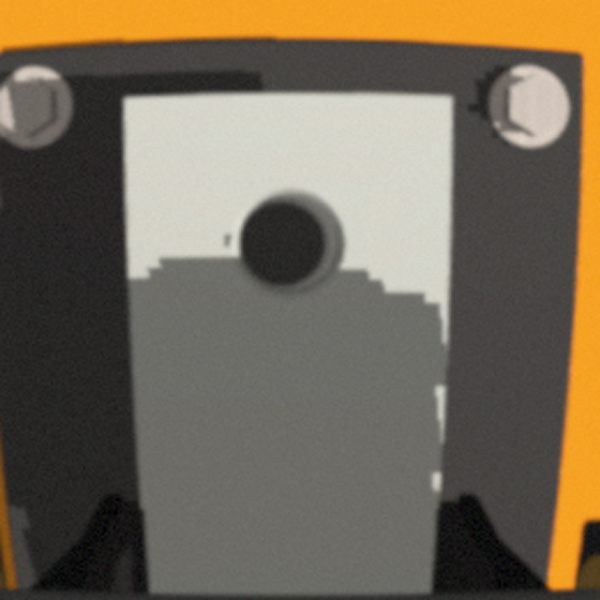

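Through the plate's hole, at crop (292,243), the pack's hole shows shifted left, centred near crop (281,243). So the plate must go about 2 mm to -y. I'll fit it properly.

```bash
cat >> h.py <<'E'
from scipy.optimize import least_squares
def fitc(P,r):
    return least_squares(lambda c:np.hypot(*(P-c).T)-r,P.mean(0),loss="soft_l1",f_scale=.3).x
def holes(d,zt,zp,box=(270,130,360,200)):
    """zt: top of held plate, zp: top of pile below. centres of both holes, in tool axes (x,y)"""
    u0,v0,u1,v1=box;g=cv2.cvtColor(d["color"],cv2.COLOR_RGB2GRAY)[v0:v1,u0:u1]
    g=cv2.resize(g,None,fx=4,fy=4,interpolation=cv2.INTER_CUBIC)
    def cont(th):
        m=(g<th).astype(np.uint8)
        k=max(cv2.findContours(m,cv2.RETR_EXTERNAL,cv2.CHAIN_APPROX_NONE)[0],key=cv2.contourArea)
        return (k[:,0]+.5)/4-.5+[u0,v0]
    T=lambda px,h:((wcast(d,px,h)-d["p"])@d["Rt"])[:,:2]
    return g,cont,T
E
python3 - <<'E'
from h import *
d=dict(np.load("wrist3.npz"))
g,cont,T=holes(d,60.7,36)
print(np.percentile(g,[1,5,10,20,40,60,90]), g[132//1-40:132+60:12, 150:230:8])
k=cont(60);P=T(k,36)
px,h=k,36
# plate hole centre by known in-hand from wrist2 : (62.5,2.0)
B=T(k,52.7);s=np.hypot(*(B-[62.5,2.0]).T);ok=s<7.8
print(len(k),ok.sum(),k[:,0].min(),k[:,0].max(),k[:,1].min(),k[:,1].max())
print("pack hole tool xy",fitc(P[ok],9),"all",fitc(P,9))
E
```

```text
[ 36.  39.  41.  94. 110. 207. 212.] [[39 41 39 39 43 40 40 43 46 71]
 [38 38 39 41 41 39 41 39 40 46]
 [43 41 39 39 42 41 39 37 43 42]
 [39 36 40 40 40 39 44 38 39 41]
 [38 40 38 39 40 40 39 42 38 38]
 [36 38 40 39 36 38 41 36 37 38]
 [39 38 36 37 39 39 37 39 40 38]
 [41 37 38 38 41 41 41 38 38 39]
 [38 37 38 39 40 39 40 41 39 58]]
405 181 294.875 329.875 147.875 182.875
pack hole tool xy [59.40546296 -0.30636274] all [59.67311999  0.09794322]
```

Emit:
{"method": "send_rows", "body": {
  "deltas": [0.0018, -0.0025, -0.003, 0, 0, 0, -0.005, 0, 0, 0, -0.003, 0, 0, 0, 0, 0, 0, 0, 0, 0, 0, 0, 0, 0]
}}

```text
time: 7.6
position: [461.7, 216.6, 45.5]
tool_rot: [-0.0, 0.077, 0.997, -0.0]
ft_force: [1.3, -0.1, -7.1]
gripper_width: 59.0
grasp_force: 40.0
```

```bash
python3 - <<'E'
from h import *
d=shot("wrist","4");print(d["p"]);z=d["p"][2]
g,cont,T=holes(d,0,0)
k=cont(60);P=T(k,36);B=T(k,z-3.8);s=np.hypot(*(B-[61.7,2.0]).T)
print((s<7.8).sum(),len(k),k.min(0),k.max(0),"all",fitc(P,9),fitc(P[s<7.8],9))
h,w=g.shape;print(g[h//2,::6]);print(g[::6,(316-270)*4])
cv2.imwrite("pics/w4.png",cv2.resize(d["color"][130:200,270:360,::-1],(540,420),interpolation=2))
E
```

```text
[461.70494476 216.57456913  45.53146875]
103 419 [297.125 145.125] [334.875 180.875] all [61.62714156  2.05770935] [62.4516287   1.93578522]
[216 213 214 213 215 213 215 214 213 215 214 214 213 215 222 206 153 130
  80  43  41  39  41  39  37  41  39  39  40  39  40  42  41  41  37  43
  41  42  38  39  42  36  39  43  71 102 148 199 215 215 216 215 216 217
 216 215 215 216 216 214]
[214 219 217 216 215 214 216 209 186 140  78  41  43  43  41  42  41  43
  44  40  40  42  40  41  39  42  36  39  37  41  35  40  38  42  52  82
  96  94  93 105 109 111 110 113 112 112 110]
```

View pics/w4.png

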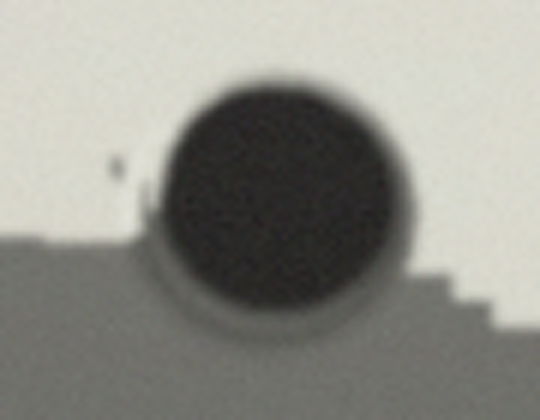

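The holes are now concentric, at crop centre (280,200). Set it down.

Emit:
{"method": "send_rows", "body": {
  "deltas": [0, 0, -0.002, 0, 0, 0, -0.0015, 0, 0, 0, -0.001, 0, 0, 0, -0.0005, 0, 0, 0, -0.0005, 0, 0, 0, 0, 0]
}}

```text
time: 8.15
position: [461.7, 216.5, 39.9]
tool_rot: [-0.0, 0.077, 0.997, -0.0]
ft_force: [-0.4, 0.1, -6.3]
gripper_width: 58.8
grasp_force: 40.0
```

Emit:
{"method": "send_rows", "body": {
  "deltas": [0, 0, -0.0005, 0, 0, 0, -0.0005, 0, 0, 0, 0, 0]
}}

```text
time: 8.4
position: [461.8, 216.5, 39.8]
tool_rot: [0.0, 0.077, 0.997, -0.0]
ft_force: [-3.4, -2.4, 2.9]
gripper_width: 58.9
grasp_force: 40.0
```

Emit:
{"method": "send_rows", "body": {
  "deltas": [0, 0, 0, 0, 0, 0, 0, 0, 0, 0, 0, 0, 0, 0, -0.004, 0, 0, 0, -0.004, 0, 0, 0, 0, 0],
  "gripper": 0.087
}}

```text
time: 8.9
position: [461.4, 216.3, 30.1]
tool_rot: [-0.0, 0.077, 0.997, -0.0]
ft_force: [-0.5, -0.7, 0.0]
gripper_width: 85.2
grasp_force: 0.0
```

Emit:
{"method": "send_rows", "body": {
  "deltas": [0, 0, 0, 0, 0, 0, 0, 0, 0, 0, 0, 0, 0, 0, 0, 0, 0, 0, 0, 0],
  "gripper": 0.05,
  "force": 15
}}

```text
time: 9.32
position: [461.9, 216.5, 31.2]
tool_rot: [0.0, 0.077, 0.997, 0.0]
ft_force: [0.1, 0.8, 0.5]
gripper_width: 61.4
grasp_force: 0.0
```

Emit:
{"method": "send_rows", "body": {
  "deltas": [0, 0, 0, 0, 0, 0, 0, 0, 0, 0, 0, 0, 0, 0, 0.005, 0, 0, 0, 0.01, 0, 0, 0, 0.02, 0, 0, 0, 0.02, 0, -0.01, 0, 0.025, 0, -0.01, 0, 0.025, 0, -0.01, 0, 0.02, 0, 0, 0, 0.01, 0, 0, 0, 0, 0, 0, 0, 0, 0],
  "gripper": 0.087
}}

```text
time: 10.4
position: [432.4, 216.4, 166.2]
tool_rot: [0.001, 0.077, 0.997, 0.0]
ft_force: [-0.5, 0.4, -1.0]
gripper_width: 86.8
grasp_force: 0.0
```

```bash
python3 - <<'E'
from h import *
d=shot("wrist","5");print(d["p"])
plates(d,wcast,44)
e=shot("scene","5");plates(e,cast,44,amin=300)
cv2.imwrite("pics/w5.png",np.hstack([cv2.resize(d["color"][90:330,200:440,::-1],(400,400)),cv2.resize(e["color"][180:280,350:450,::-1],(400,400),interpolation=2)]))
E
```

```text
[432.38975988 216.37406878 166.21327894]
rect [442.2 221.4] 62.1 141.3 long axis deg -8.65
   hole [400.2 228.4] 381.0
rect [ 552.8 -886.8] 66.9 184.1 long axis deg 13.36
rect [ 509.2 -399.9] 58.9 175.5 long axis deg -16.22
   hole [ 567.1 -417.3] 29.5
   hole [ 452.  -382.3] 25.5
rect [462.7 215.2] 66.0 184.5 long axis deg -8.83
```

View pics/w5.png

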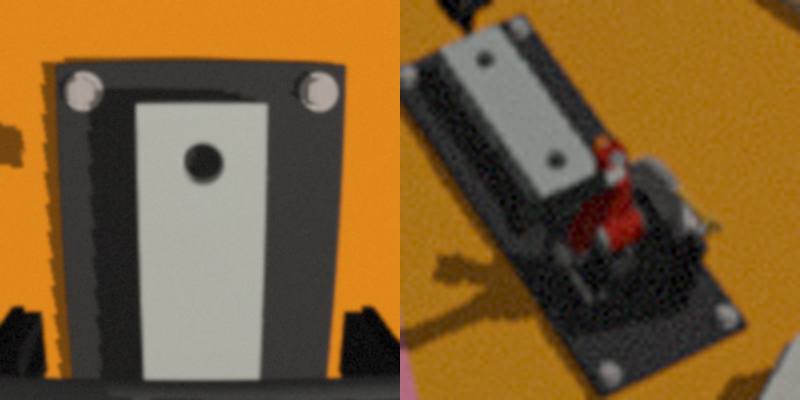

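Plate A is flush on the pack: the near edge is clean and both holes are dark. Now plate B.

Emit:
{"method": "send_rows", "body": {
  "deltas": [0.003, -0.015, 0.0015, -0.0066, 0.003, -0.03, 0.0015, -0.0066, 0.003, -0.0313, 0.0015, -0.0066, 0.003, -0.0313, 0.0015, -0.0066, 0.003, -0.0313, 0.0015, -0.0066, 0.003, -0.0313, 0.0015, -0.0066, 0.003, -0.0313, 0.0015, -0.0066, 0.003, -0.0313, 0.0015, -0.0066, 0.003, -0.0313, 0.0015, -0.0066, 0.003, -0.0313, 0.0015, -0.0066, 0.003, -0.0313, 0.0015, -0.0066, 0.003, -0.0313, 0.0015, -0.0066, 0.003, -0.0313, 0.0015, -0.0066, 0.003, -0.0313, 0.0015, -0.0066, 0.003, -0.0313, 0.0015, -0.0066, 0.003, -0.0313, 0.0015, -0.0066, 0.003, -0.0313, 0.0015, -0.0066, 0.003, -0.0313, 0.0015, -0.0066, 0.003, -0.0313, 0.0015, -0.0066, 0.002, -0.03, 0.0015, -0.0066]
}}

```text
time: 12.17
position: [490.2, -392.4, 193.9]
tool_rot: [-0.001, 0.143, 0.99, 0.0]
ft_force: [-0.1, 0.2, 0.2]
gripper_width: 87.0
grasp_force: 0.0
```

Emit:
{"method": "send_rows", "body": {
  "deltas": [0, 0, 0, 0, 0, 0, 0, 0, 0, 0, 0, 0]
}}

```text
time: 12.42
position: [490.5, -390.1, 194.2]
tool_rot: [-0.001, 0.142, 0.99, 0.001]
ft_force: [0.3, 0.3, -0.1]
gripper_width: 87.1
grasp_force: 0.0
```

```bash
python3 - <<'E'
from h import *
d=shot("wrist","6");print(d["p"],d["Rt"][:2,:2])
plates(d,wcast,8)
E
```

```text
[ 490.46806028 -390.06281599  194.21193831] [[-0.95942348  0.28195896]
 [ 0.28195587  0.95942612]]
rect [ 491.1 -391.5] 59.2 177.2 long axis deg -16.64
   hole [ 549.6 -408.7] 273.0
   hole [ 432.2 -373.5] 363.0
```

```bash
python3 - <<'E'
from h import *
p=np.array([491,-391]);a=np.deg2rad(-16.5);R=np.array([[np.cos(a),np.sin(a)],[-np.sin(a),np.cos(a)]])
for n in ["scene5","side1"]:
    d=dict(np.load(n+".npz"));W=world(d);L=(W[...,:2]-p)@R.T
    m=(d["range_z"]>0)&(abs(L[...,0])<60)&(L[...,1]<-33)&(L[...,1]>-140)&(W[...,2]>6)&(W[...,2]<80)
    print(n,m.sum(),np.percentile(L[m],[0,5,95,100],axis=0).round(0).tolist(),W[m][:,2].max())
    m=(d["range_z"]>0)&(abs(L[...,0])<60)&(L[...,1]>33)&(L[...,1]<140)&(W[...,2]>6)&(W[...,2]<80)
    print(" other side",m.sum())
    hsv=cv2.cvtColor(d["color"],cv2.COLOR_RGB2HSV);m=(d["range_z"]>0)&(abs(L[...,0])<60)&(L[...,1]<-33)&(L[...,1]>-140)&(hsv[...,1]<70)
    print(" grey",m.sum(),np.percentile(L[m],[0,5,95,100],axis=0).round(0).tolist() if m.any() else "")
E
```

```text
scene5 75 [[-47.0, -140.0], [-37.0, -139.0], [50.0, -41.0], [55.0, -36.0]] 53.4604184260827
 other side 28
 grey 107 [[-54.0, -140.0], [5.0, -139.0], [48.0, -121.0], [55.0, -33.0]]
side1 112 [[-57.0, -140.0], [-44.0, -139.0], [43.0, -35.0], [59.0, -33.0]] 54.25062533856965
 other side 26
 grey 106 [[-56.0, -140.0], [-28.0, -139.0], [46.0, -34.0], [59.0, -33.0]]
```

Emit:
{"method": "send_rows", "body": {
  "deltas": [0.0005, -0.001, -0.03, -0.003, 0, 0, -0.03, 0, 0, 0, -0.03, 0, 0, 0, -0.03, 0, 0, 0, -0.03, 0, 0, 0, -0.02, 0, 0, 0, -0.012, 0, 0, 0, -0.006, 0, 0, 0, -0.002, 0, 0, 0, 0, 0, 0, 0, 0, 0],
  "gripper": 0.087
}}

```text
time: 13.38
position: [492.2, -392.1, 7.5]
tool_rot: [0.001, 0.144, 0.99, -0.0]
ft_force: [0.4, -0.8, -0.2]
gripper_width: 86.9
grasp_force: 0.0
```

Emit:
{"method": "send_rows", "body": {
  "deltas": [0, 0, 0, 0, 0, 0, 0, 0, 0, 0, 0, 0, 0, 0, 0, 0, 0, 0, 0, 0, 0, 0, 0, 0],
  "gripper": 0.045,
  "force": 40
}}

```text
time: 13.88
position: [491.2, -392.2, 6.3]
tool_rot: [0.0, 0.144, 0.99, -0.0]
ft_force: [-0.4, -1.9, 1.5]
gripper_width: 58.3
grasp_force: 40.0
```

The tip is a bit high, so I'll regrip lower.

Emit:
{"method": "send_rows", "body": {
  "deltas": [0, 0, 0, 0, 0, 0, 0, 0, 0, 0, -0.002, 0, 0, 0, -0.001, 0, 0, 0, 0, 0, 0, 0, 0, 0],
  "gripper": 0.075
}}

```text
time: 14.38
position: [491.2, -391.4, 2.8]
tool_rot: [-0.0, 0.144, 0.99, 0.0]
ft_force: [0.3, -0.4, -0.1]
gripper_width: 74.5
grasp_force: 0.0
```

Emit:
{"method": "send_rows", "body": {
  "deltas": [0, 0, 0, 0, 0, 0, 0, 0, 0, 0, 0, 0, 0, 0, 0, 0, 0, 0, 0, 0],
  "gripper": 0.045,
  "force": 40
}}

```text
time: 14.8
position: [491.3, -391.7, 3.1]
tool_rot: [0.0, 0.144, 0.99, -0.0]
ft_force: [-0.4, -0.3, -0.3]
gripper_width: 59.4
grasp_force: 40.0
```

Emit:
{"method": "send_rows", "body": {
  "deltas": [0, 0, 0.005, 0, 0, 0, 0.015, 0, 0, 0, 0.02, 0, 0, 0, 0.02, 0, 0, 0, 0.02, 0, 0, 0, 0.02, 0, 0, 0.005, 0.02, 0, 0, 0.01, 0.02, 0, -0.001, 0.015, 0.01, 0, -0.0025, 0.02, 0, 0, -0.0025, 0.024, 0, 0.006, -0.0025, 0.024, 0, 0.006, -0.0025, 0.024, 0, 0.006, -0.0025, 0.024, 0, 0.006, -0.0025, 0.024, 0, 0.006, -0.0025, 0.024, 0, 0.006, -0.0025, 0.024, 0, 0.006, -0.0025, 0.024, 0, 0.006, -0.0025, 0.024, 0, 0.006, -0.0025, 0.024, 0, 0.006]
}}

```text
time: 16.47
position: [461.5, -100.4, 152.5]
tool_rot: [-0.001, 0.114, 0.993, -0.0]
ft_force: [0.3, 0.3, -7.1]
gripper_width: 59.0
grasp_force: 40.0
```

Emit:
{"method": "send_rows", "body": {
  "deltas": [-0.0025, 0.024, 0, 0.006, -0.0025, 0.024, 0, 0.006, -0.0025, 0.024, 0, 0.006, -0.0025, 0.024, 0, 0.006, -0.0025, 0.024, 0, 0.006, -0.0025, 0.024, 0, 0.006, -0.0025, 0.024, 0, 0.006, -0.0025, 0.024, 0, 0.006, -0.0025, 0.024, 0, 0.006, -0.0025, 0.024, 0, 0.006, -0.0025, 0.024, 0, 0.006, -0.0025, 0.024, 0, 0.006, -0.002, 0.02, 0, 0, -0.001, 0.012, 0, 0, 0, 0.004, 0, 0, 0, 0, 0, 0, 0, 0, 0, 0]
}}

```text
time: 17.88
position: [429.6, 221.2, 152.6]
tool_rot: [-0.0, 0.079, 0.997, -0.001]
ft_force: [-0.3, -0.5, -7.0]
gripper_width: 58.8
grasp_force: 40.0
```

Emit:
{"method": "send_rows", "body": {
  "deltas": [0, 0, -0.01, 0, 0, 0, -0.02, 0, 0, 0, -0.02, 0, 0, 0, -0.02, 0, 0, 0, -0.015, 0, 0, 0, -0.008, 0, 0, 0, -0.003, 0, 0.006, -0.001, 0, 0.002, 0.008, -0.0012, 0, 0.002, 0.009, -0.0013, 0, 0, 0.006, -0.0009, 0, 0, 0.003, -0.0003, 0, 0, 0, 0, 0, 0, 0, 0, 0, 0, 0, 0, 0, 0]
}}

```text
time: 19.13
position: [461.4, 217.8, 57.0]
tool_rot: [-0.0, 0.076, 0.997, -0.0]
ft_force: [-0.2, 0.5, -6.7]
gripper_width: 59.4
grasp_force: 40.0
```

```bash
python3 - <<'E'
from h import *
d=shot("wrist","7");print(d["p"],d["Rt"][1,0]);z=d["p"][2]
g,cont,T=holes(d,0,0)
k=cont(60);P=T(k,44);B=T(k,z-3.1);s=np.hypot(*(B-[61.9,2.0]).T)
print((s<7.8).sum(),len(k),k.min(0),k.max(0),"pack hole",fitc(P,9),fitc(P[s<7.8],9))
h,w=g.shape;print(g[h//2,::6]);print(g[::6,(316-270)*4])
k=cont(160);print("upper rim",k.min(0),k.max(0))
# plate near end edge in hand
hsv=cv2.cvtColor(d["color"],cv2.COLOR_RGB2GRAY);col=hsv[60:130,300:335].mean(1);v=60+np.argmax(np.diff(col));print("edge row",v,T([316,v+.5],z+4.9), "prev A edge",)
e=dict(np.load("wrist4.npz"));col=cv2.cvtColor(e["color"],cv2.COLOR_RGB2GRAY)[60:130,300:335].mean(1);print("A",60+np.argmax(np.diff(col)))
cv2.imwrite("pics/w7.png",cv2.resize(d["color"][130:200,270:360,::-1],(540,420),interpolation=2))
E
```

```text
[461.41418474 217.77735404  57.00678527] 0.15201255817338621
219 390 [296.125 146.125] [331.125 179.125] pack hole [62.45880043  0.78885531] [62.59973797  0.11870219]
[208 207 210 208 208 208 209 207 209 207 212 209 210 213 215 212 161  88
  51  42  41  40  39  38  41  38  38  41  40  42  40  39  36  41  39  36
  39  40  38  41  41  61  87 103 106  99 124 186 210 210 211 212 211 211
 210 208 209 212 210 209]
[212 212 212 210 211 211 211 210 202 169 119  59  40  40  37  41  38  38
  41  40  40  42  37  39  38  38  39  38  39  41  39  40  41  63  82  89
  98 102  94  92 101 107 107 108 109 106 107]
upper rim [269.625 143.625] [359.375 199.375]
edge row 100 [[89.36012115  1.99554569]] prev A edge
A 99
```

Emit:
{"method": "send_rows", "body": {
  "deltas": [0, -0.0014, -0.002, -0.001, 0, 0, -0.003, 0, 0, 0, -0.001, 0, 0, 0, 0, 0, 0, 0, 0, 0]
}}

```text
time: 19.6
position: [461.6, 216.3, 50.9]
tool_rot: [-0.0, 0.077, 0.997, -0.0]
ft_force: [0.0, 0.4, -6.1]
gripper_width: 59.0
grasp_force: 40.0
```

```bash
python3 - <<'E'
from h import *
d=shot("wrist","8");print(d["p"],d["Rt"][1,0]);z=d["p"][2]
g,cont,T=holes(d,0,0)
k=cont(60);P=T(k,44);B=T(k,z-3.1);s=np.hypot(*(B-[61.7,2.0]).T)
print((s<7.8).sum(),len(k),k.min(0),k.max(0),"pack hole",fitc(P,9),fitc(P[s<7.8],9))
h,w=g.shape;print(g[h//2,::6]);print(g[::6,(316-270)*4])
cv2.imwrite("pics/w8.png",cv2.resize(d["color"][70:220,220:420,::-1],(800,600),interpolation=2))
E
```

```text
[461.63025006 216.28056714  50.9150893 ] 0.15319681881523645
167 403 [298.125 146.125] [334.625 179.875] pack hole [61.11199056  2.06240248] [63.44600601  2.52927095]
[211 211 211 211 211 210 211 210 210 212 212 213 214 211 218 212 168 104
  87  62  43  41  42  41  40  43  41  39  40  41  39  39  40  44  37  41
  37  40  39  41  40  41  39  56  73  94 127 186 211 213 212 211 213 211
 214 210 213 212 214 214]
[212 215 213 213 215 212 212 211 202 174 122  59  40  40  40  41  45  36
  42  44  41  42  39  39  38  36  39  37  36  40  40  37  41  49  77  87
  94  98  92  93 102 109 109 110 111 111 110]
```

View pics/w8.png

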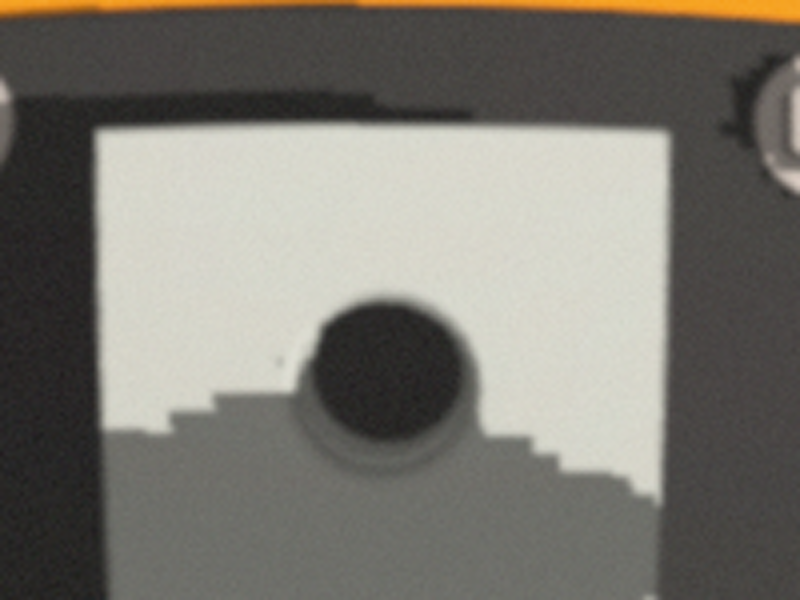

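```bash
python3 - <<'E'
from h import *
for n,zb,zp in [("wrist4",3.8,36),("wrist8",3.1,44),("wrist7",3.1,44)]:
    d=dict(np.load(n+".npz"));z=d["p"][2]
    T=lambda v,h:((wcast(d,[316,v],h)-d["p"])@d["Rt"])[0,0].round(2)
    g=cv2.cvtColor(d["color"],cv2.COLOR_RGB2GRAY)[60:200,308:325].mean(1)
    print(n,z,list(zip(range(138,194),g[78:134].round().astype(int))))
    print([ (v,T(v,z-zb+8),T(v,z-zb),T(v,zp)) for v in (100,143,145,180,182,186,188,190)])
for a,h in(("wrist2",157),("wrist3",60.7),("wrist4",49.7),("wrist7",61.9),("wrist8",55.8)):
    d=dict(np.load(a+".npz"));g=cv2.cvtColor(d["color"],cv2.COLOR_RGB2GRAY)[85:115,300:335].mean(1)
    i=np.argmax(np.diff(g));t=(g[0:3].mean()+g[-3:].mean())/2;j=np.argmax(g>130);v=85+j-1+(130-g[j-1])/(g[j]-g[j-1])
    print(a,round(v,2),((wcast(d,[317.5,v],h)-d["p"])@d["Rt"])[0,0].round(2))
E
```

```text
wrist4 45.53146875056155 [(138, np.int64(216)), (139, np.int64(215)), (140, np.int64(214)), (141, np.int64(206)), (142, np.int64(190)), (143, np.int64(163)), (144, np.int64(125)), (145, np.int64(83)), (146, np.int64(55)), (147, np.int64(44)), (148, np.int64(42)), (149, np.int64(41)), (150, np.int64(42)), (151, np.int64(41)), (152, np.int64(41)), (153, np.int64(41)), (154, np.int64(42)), (155, np.int64(42)), (156, np.int64(41)), (157, np.int64(41)), (158, np.int64(40)), (159, np.int64(40)), (160, np.int64(42)), (161, np.int64(41)), (162, np.int64(40)), (163, np.int64(40)), (164, np.int64(41)), (165, np.int64(40)), (166, np.int64(41)), (167, np.int64(40)), (168, np.int64(39)), (169, np.int64(40)), (170, np.int64(40)), (171, np.int64(41)), (172, np.int64(40)), (173, np.int64(39)), (174, np.int64(40)), (175, np.int64(40)), (176, np.int64(40)), (177, np.int64(39)), (178, np.int64(40)), (179, np.int64(44)), (180, np.int64(54)), (181, np.int64(69)), (182, np.int64(86)), (183, np.int64(94)), (184, np.int64(96)), (185, np.int64(93)), (186, np.int64(94)), (187, np.int64(99)), (188, np.int64(10
[... 3474 characters left out ...]
01)), (190, np.int64(104)), (191, np.int64(107)), (192, np.int64(109)), (193, np.int64(108))]
[(100, np.float64(89.57), np.float64(90.27), np.float64(91.13)), (143, np.float64(71.42), np.float64(71.19), np.float64(70.9)), (145, np.float64(70.58), np.float64(70.31), np.float64(69.96)), (180, np.float64(55.73), np.float64(54.7), np.float64(53.41)), (182, np.float64(54.87), np.float64(53.79), np.float64(52.46)), (186, np.float64(53.15), np.float64(51.99), np.float64(50.55)), (188, np.float64(52.29), np.float64(51.08), np.float64(49.59)), (190, np.float64(51.43), np.float64(50.18), np.float64(48.63))]
wrist2 85.73 95.76
wrist3 99.57 89.82
wrist4 99.7 89.76
wrist7 100.54 89.35
wrist8 100.62 89.31
```

```bash
python3 - <<'E'
from h import *
def pts(d):
    K=d["camera_matrix"];v,u=np.mgrid[:480,:640];m=np.stack([(u-K[0,2])/K[0,0],(v-K[1,2])/K[1,1]],-1);th=np.linalg.norm(m,axis=-1,keepdims=True)+1e-9
    c=np.concatenate([m/th*np.tan(th),np.ones_like(th)],-1)*d["range_z"][...,None]
    M=d["mount"];t=c@M[:3,:3].T+M[:3,3];return t   # tool coords
for n in ["wrist4","wrist8","wrist3","wrist5"]:
    d=dict(np.load(n+".npz"));t=pts(d);c0=316 if n!="wrist5" else 322
    lo,hi=(140,192)
    if n=="wrist5": lo,hi=145,210
    q=np.median(t[lo:hi,c0-3:c0+4],axis=1);z=d["p"][2]-q[:,2]
    g=cv2.cvtColor(d["color"],cv2.COLOR_RGB2GRAY)[lo:hi,c0]
    print(n);print(" ".join(f"{lo+i}:{q[i,0]:.1f}/{z[i]:.0f}/{g[i]}" for i in range(0,hi-lo,2)))
E
```

```text
wrist4
140:72.7/49/210 142:71.8/48/177 144:70.3/27/104 146:69.3/28/41 148:68.4/28/42 150:67.4/28/38 152:66.4/28/42 154:65.5/28/43 156:64.4/27/45 158:63.6/28/39 160:62.5/28/39 162:61.6/28/39 164:60.6/28/43 166:59.6/28/37 168:58.7/28/39 170:57.7/28/38 172:56.7/28/36 174:55.7/28/35 176:54.8/28/39 178:53.8/28/36 180:52.8/28/43 182:52.1/30/78 184:51.8/35/97 186:52.5/46/95 188:52.0/48/106 190:51.1/49/108
wrist8
140:72.7/55/213 142:71.8/56/196 144:71.0/54/148 146:69.1/28/65 148:68.1/27/43 150:67.1/28/39 152:66.1/28/40 154:65.1/28/43 156:64.1/27/40 158:63.2/28/44 160:62.2/28/41 162:61.1/27/36 164:60.2/28/39 166:59.1/28/38 168:58.2/28/40 170:57.2/28/37 172:56.1/27/37 174:55.1/28/40 176:54.2/28/34 178:53.1/28/39 180:52.2/28/66 182:52.3/36/87 184:52.1/42/96 186:52.1/48/93 188:51.7/52/93 190:51.2/54/104
wrist3
140:72.7/60/206 142:71.8/59/176 144:70.2/35/134 146:69.2/35/93 148:68.2/34/64 150:66.9/28/43 152:65.8/27/38 154:64.8/27/35 156:63.7/27/42 158:62.7/28/41 160:61.7/27/37 162:60.7/28/43 164:59.7/28/42 166:58.6/28/42 168:57.6/28/36 170:56.6/28/41 172:55.5/28/37 174:54.5/28/39 176:53.4/28/40 178:52.4/28/38 180:51.4/28/43 182:50.3/28/50 184:50.1/34/84 186:52.5/57/88 188:52.0/59/100 190:51.2/60/109
wrist5
145:65.1/11/29 147:63.4/11/28 149:61.7/12/40 151:60.8/27/100 153:60.1/43/165 155:58.5/43/177 157:57.0/43/174 159:55.5/43/174 161:53.9/43/175 163:52.3/43/178 165:50.8/43/173 167:49.3/43/176 169:47.7/43/175 171:46.2/43/175 173:44.7/44/171 175:43.0/42/141 177:39.6/28/58 179:38.0/28/27 181:36.4/28/27 183:34.7/28/24 185:33.1/28/35 187:31.4/27/31 189:29.8/28/24 191:28.2/28/26 193:26.5/28/31 195:24.8/28/36 197:23.8/31/59 199:23.3/38/94 201:22.7/43/146 203:21.0/43/174 205:19.6/43/174 207:17.9/43/174 209:16.5/44/176
```

The depth shows the far hole walls of the pack, A and B all at tool x of about 52, so everything is aligned within about 0.4 mm. Set it down.

Emit:
{"method": "send_rows", "body": {
  "deltas": [0, 0, -0.0015, 0, 0, 0, -0.001, 0, 0, 0, -0.0005, 0, 0, 0, -0.0005, 0, 0, 0, 0, 0, 0, 0, 0, 0]
}}

```text
time: 20.15
position: [461.8, 216.3, 47.5]
tool_rot: [-0.0, 0.077, 0.997, -0.0]
ft_force: [-0.1, -0.5, -6.7]
gripper_width: 59.2
grasp_force: 40.0
```

Emit:
{"method": "send_rows", "body": {
  "deltas": [0, 0, -0.0005, 0, 0, 0, -0.0005, 0, 0, 0, 0, 0]
}}

```text
time: 20.4
position: [461.9, 216.4, 47.0]
tool_rot: [0.0, 0.077, 0.997, -0.0]
ft_force: [-3.3, -2.0, 1.7]
gripper_width: 59.0
grasp_force: 40.0
```

Emit:
{"method": "send_rows", "body": {
  "deltas": [0, 0, 0, 0, 0, 0, 0, 0, 0, 0, 0, 0, 0, 0, 0, 0, 0, 0, -0.006, 0, 0, 0, -0.006, 0, 0, 0, 0, 0],
  "gripper": 0.075
}}

```text
time: 20.98
position: [461.0, 215.9, 33.1]
tool_rot: [-0.001, 0.077, 0.997, -0.0]
ft_force: [-0.9, -0.1, 0.4]
gripper_width: 74.3
grasp_force: 0.0
```

Emit:
{"method": "send_rows", "body": {
  "deltas": [0, 0, 0, 0, 0, 0, 0, 0, 0, 0, 0, 0, 0, 0, 0, 0, 0, 0, 0, 0, 0, 0, 0, 0, 0, 0, 0, 0],
  "gripper": 0.05,
  "force": 12
}}

```text
time: 21.57
position: [462.0, 216.9, 34.7]
tool_rot: [0.0, 0.077, 0.997, 0.0]
ft_force: [0.4, 4.3, -3.2]
gripper_width: 59.9
grasp_force: 12.0
```

Emit:
{"method": "send_rows", "body": {
  "deltas": [0, 0, 0, 0, 0, 0, 0, 0, 0, 0, 0, 0, 0, 0, 0.005, 0, 0, 0, 0.01, 0, 0, 0, 0.02, 0, 0, 0, 0.025, 0, -0.01, 0, 0.025, 0, -0.01, 0, 0.025, 0, -0.01, 0, 0.02, 0, 0, 0, 0.01, 0, 0, 0, 0, 0, 0, 0, 0, 0],
  "gripper": 0.087
}}

```text
time: 22.65
position: [432.4, 216.1, 174.7]
tool_rot: [0.001, 0.077, 0.997, 0.0]
ft_force: [0.3, 0.2, -0.3]
gripper_width: 87.2
grasp_force: 0.0
```

```bash
cat >> h.py <<'E'
def pts(d):
    "wrist range image to tool coordinates"
    K=d["camera_matrix"];v,u=np.mgrid[:480,:640];m=np.stack([(u-K[0,2])/K[0,0],(v-K[1,2])/K[1,1]],-1);th=np.linalg.norm(m,axis=-1,keepdims=True)+1e-9
    c=np.concatenate([m/th*np.tan(th),np.ones_like(th)],-1)*d["range_z"][...,None]
    M=d["mount"];return c@M[:3,:3].T+M[:3,3]
E
python3 - <<'E'
from h import *
d=shot("wrist","9");print(d["p"])
W=pts(d)@d["Rt"].T+d["p"]
a=np.deg2rad(-8.85);C=np.array([461.6,216.4]);X=np.array([np.cos(a),np.sin(a)]);Y=np.array([-X[1],X[0]])
L=np.stack([(W[...,:2]-C)@X,(W[...,:2]-C)@Y],-1)
for lo,hi in [(49,55),(40,46),(30,39),(22,30),(13,20)]:
    m=(W[...,2]>lo)&(W[...,2]<hi)&(abs(L[...,1])<45)&(L[...,0]>-120)&(L[...,0]<-20)
    P=L[m]; 
    if len(P): print(lo,hi,len(P),"x min",np.percentile(P[:,0],[1,5]).round(1),"y",np.percentile(P[:,1],[1,5,95,99]).round(1))
plates(d,wcast,52)
# lever grip from scene & side
for n in ["scene","side"]:
    e=shot(n,"9");V=world(e);hsv=cv2.cvtColor(e["color"],cv2.COLOR_RGB2HSV)
    Q=np.stack([(V[...,:2]-C)@X,(V[...,:2]-C)@Y],-1)
    m=(e["range_z"]>0)&(V[...,2]>180)&(V[...,2]<260)&(Q[...,1]<-50)&(Q[...,1]>-150)&(Q[...,0]>100)&(Q[...,0]<230)&(hsv[...,2]<90)
    print(n,m.sum(),np.percentile(Q[m],[5,50,95],axis=0).round(1).tolist(),np.percentile(V[m][:,2],[5,50,95]).round(1))
E
```

```text
[432.38762845 216.08809724 174.7007532 ]
49 55 6183 x min [-88.7 -86.4] y [-26.9 -24.7  29.5  31.7]
40 46 136 x min [-89.3 -89.3] y [-26.4 -22.2  26.8  31.2]
30 39 116 x min [-89.9 -89.8] y [-27.5 -23.7  27.5  31.2]
22 30 326 x min [-67.1 -65.7] y [-6.5 -4.8 10.2 11.9]
13 20 72 x min [-107.  -105.3] y [-43.3 -41.9  39.2  41.9]
rect [442.4 221.9] 62.1 141.5 long axis deg -8.73
   hole [400.1 228.5] 351.5
scene 174 [[181.1, -141.0], [191.4, -97.6], [197.9, -51.9]] [202.8 228.5 236. ]Traceback (most recent call last):
  File "<stdin>", line 16, in <module>
    return _quantile_unchecked(
        a, q, axis, out, overwrite_input, method, keepdims, weights)
    return _ureduce(a,
                    func=_quantile_ureduce_func,
    ...<5 lines>...
                    overwrite_input=overwrite_input,
                    method=method)
    r = func(a, **kwargs)
    result = _quantile(arr,
                       quantiles=q,
    ...<2 lines>...
                       out=out,
                       weights=wgt)
    slices_having_nans = np.isnan(arr[-1, ...])
                                  ~~~^^^^^^^^^
IndexError: index -1 is out of bounds for axis 0 with size 0
```

The pile's end faces are flush (-89.3 and -89.8, top about -89). The lever is at notch 0, with the grip near clamp (188,-98), z 225. Next I go above it with the tool turned.

Emit:
{"method": "send_rows", "body": {
  "deltas": [0, 0, 0.025, 0, 0, 0, 0.03, -0.05, 0, 0, 0.03, -0.095, 0, 0, 0.018, -0.095, 0.012, -0.008, 0, -0.095, 0.0165, -0.0105, 0, -0.095, 0.0165, -0.0105, 0, -0.095, 0.0165, -0.0105, 0, -0.095, 0.0165, -0.0105, 0, -0.095, 0.0165, -0.0105, 0, -0.095, 0.0165, -0.0105, 0, -0.095, 0.0165, -0.0105, 0, -0.095, 0.0165, -0.0105, 0, -0.095, 0.0165, -0.0105, 0, -0.095, 0.0165, -0.0105, 0, -0.095, 0.0165, -0.0105, 0, -0.095, 0.0075, -0.0045, 0, -0.095, 0, 0, 0, -0.095, 0, 0, 0, 0, 0, 0, 0, 0],
  "gripper": 0.087
}}

```text
time: 24.47
position: [632.6, 88.4, 276.0]
tool_rot: [-0.001, 0.758, 0.652, -0.001]
ft_force: [0.3, -0.2, -0.8]
gripper_width: 87.0
grasp_force: 0.0
```

Emit:
{"method": "send_rows", "body": {
  "deltas": [0, 0, 0, 0]
}}

```text
time: 24.55
position: [632.5, 88.6, 276.7]
tool_rot: [-0.0, 0.758, 0.652, -0.001]
ft_force: [0.0, 0.0, 0.6]
gripper_width: 86.8
grasp_force: 0.0
```

```bash
cat > grip.py <<'E'
from h import *
import sys
d=shot("wrist",sys.argv[1]);print(d["p"],d["Rt"].round(3).tolist())
W=pts(d)@d["Rt"].T+d["p"];g=cv2.cvtColor(d["color"],cv2.COLOR_RGB2HSV)
a=np.deg2rad(-8.85);C=np.array([461.6,216.4]);X=np.array([np.cos(a),np.sin(a)]);Y=np.array([-X[1],X[0]])
L=np.stack([(W[...,:2]-C)@X,(W[...,:2]-C)@Y,W[...,2]],-1)
print("tcp in clamp",(d["p"][:2]-C)@X,(d["p"][:2]-C)@Y)
m=(d["range_z"]>0)&(L[...,2]>185)&(L[...,2]<245)&(L[...,0]>120)&(L[...,0]<240)&(L[...,1]>-150)&(L[...,1]<-20)
P=L[m];v=g[...,2][m];px=np.argwhere(m)
print(len(P),"rows",np.ptp(px,axis=0) if len(px) else "")
for y in range(-150,-20,10):
    s=(P[:,1]>=y)&(P[:,1]<y+10)
    if s.sum()>5: 
        top=P[s][P[s][:,2]>P[s][:,2].max()-6];print(y,s.sum(),"x",np.percentile(P[s][:,0],[2,98]).round(1),"z",np.percentile(P[s][:,2],[2,98]).round(1),"x at top",np.median(top[:,0]).round(1),"V",np.median(v[s]))
E
python3 grip.py 10
```

```text
[632.46951108  88.64435164 276.67792719] [[0.149, 0.989, -0.001], [0.989, -0.149, -0.0], [-0.0, -0.001, -1.0]]
tcp in clamp 188.49019677868546 -99.94669189753195
4874 rows [159  43]
-140 262 x [175.8 197.7] z [220.  232.9] x at top 186.8 V 33.0
-130 408 x [178.5 195.6] z [224.5 233.3] x at top 186.8 V 33.0
-120 430 x [178.  195.3] z [225.4 233.5] x at top 186.7 V 33.0
-110 439 x [178.1 195.2] z [225.8 233.5] x at top 186.7 V 33.0
-100 459 x [178.2 195. ] z [225.8 233.4] x at top 186.7 V 33.0
-90 488 x [178.3 195. ] z [225.1 233.5] x at top 186.7 V 33.0
-80 496 x [178.4 195.4] z [225.4 233.5] x at top 186.7 V 31.0
-70 511 x [178.5 195.2] z [226.  233.5] x at top 186.6 V 32.0
-60 478 x [179.1 194.6] z [224.9 233.1] x at top 186.6 V 41.0
-50 706 x [170.5 196.3] z [193.6 230.6] x at top 185.4 V 144.5
-40 197 x [172.7 193.5] z [189.4 230.4] x at top 187.0 V 129.0
```

The grip bar is measured at clamp x 186.7, z 224.5, which is exactly q=0 and confirms the clamp pose. Descend and pinch.

Emit:
{"method": "send_rows", "body": {
  "deltas": [-0.0018, 0.0003, -0.015, 0, 0, 0, -0.02, 0, 0, 0, -0.018, 0, 0, 0, -0.012, 0, 0, 0, -0.006, 0, 0, 0, 0, 0, 0, 0, 0, 0],
  "gripper": 0.087
}}

```text
time: 25.18
position: [631.2, 88.7, 207.1]
tool_rot: [0.0, 0.759, 0.651, 0.0]
ft_force: [-0.4, 0.3, -0.1]
gripper_width: 86.9
grasp_force: 0.0
```

Emit:
{"method": "send_rows", "body": {
  "deltas": [0, 0, 0, 0, 0, 0, 0, 0, 0, 0, 0, 0, 0, 0, 0, 0, 0, 0, 0, 0, 0, 0, 0, 0, 0, 0, 0, 0, 0, 0, 0, 0, 0, 0, 0, 0],
  "gripper": 0.01,
  "force": 40
}}

```text
time: 25.93
position: [630.9, 88.6, 206.5]
tool_rot: [-0.0, 0.759, 0.651, -0.0]
ft_force: [1.1, -0.2, 0.1]
gripper_width: 35.0
grasp_force: 0.0
```

```bash
cat > arc.py <<'E'
import numpy as np,sys
from bench import ctrl
s=ctrl.get_state();p=s["position"]
a=np.deg2rad(-8.85);C=np.array([461.6,216.4]);X=np.array([np.cos(a),np.sin(a)]);Y=np.array([-X[1],X[0]])
x,y,z=(p[:2]-C)@X,(p[:2]-C)@Y,p[2]+19
print("t",s["time"],"clamp",x.round(1),y.round(1),z.round(1),"q",round(1.745-np.arctan2(z-67,159-x),4),"r",np.hypot(z-67,159-x).round(1),"F",s["ft_force"].round(1),"X/Y",(s["ft_force"][:2]@X).round(1),"w",s["gripper_width"],s["grasp_force"])
if len(sys.argv)>1:
    q0=1.745-np.arctan2(z-67,159-x) if sys.argv[1]=="-" else float(sys.argv[1]);qs=np.linspace(q0,float(sys.argv[2]),int(sys.argv[3])+1)
    b=1.745-qs;w=np.c_[np.outer(159-160*np.cos(b),X),67+160*np.sin(b)]
    print(np.diff(w,axis=0).round(1).tolist())
    print("end abs",(w[-1]+[*(C-100*Y),-19]).round(1))
E
python3 arc.py 0 1.12 20
```

```text
t 25.9333 clamp 187.0 -100.2 225.5 q -0.0006 r 161.0 F [ 1.1 -0.2  0.1] X/Y 1.1 w 35.01352356495429 0.0
[[-8.8, 1.4, 1.3], [-8.8, 1.4, 0.8], [-8.8, 1.4, 0.3], [-8.9, 1.4, -0.2], [-8.8, 1.4, -0.7], [-8.8, 1.4, -1.2], [-8.7, 1.4, -1.7], [-8.6, 1.3, -2.2], [-8.5, 1.3, -2.7], [-8.3, 1.3, -3.1], [-8.1, 1.3, -3.6], [-7.9, 1.2, -4.1], [-7.7, 1.2, -4.5], [-7.4, 1.2, -4.9], [-7.1, 1.1, -5.3], [-6.8, 1.1, -5.7], [-6.5, 1.0, -6.1], [-6.1, 1.0, -6.5], [-5.8, 0.9, -6.8], [-5.4, 0.8, -7.1]]
end abs [475.1 113.1 141.6]
```

Finish closing, then pull the first half of the arc.

Emit:
{"method": "send_rows", "body": {
  "deltas": [0, 0, 0, 0, 0, 0, 0, 0, 0, 0, 0, 0, 0, 0, 0, 0, 0, 0, 0, 0]
}}

```text
time: 26.35
position: [630.6, 88.6, 206.5]
tool_rot: [-0.0, 0.759, 0.651, -0.0]
ft_force: [-3.5, 0.0, 1.7]
gripper_width: 17.0
grasp_force: 40.0
```

Emit:
{"method": "send_rows", "body": {
  "deltas": [-0.0044, 0.0007, 0.0007, 0, -0.0044, 0.0007, 0.0006, 0, -0.0044, 0.0007, 0.0005, 0, -0.0044, 0.0007, 0.0003, 0, -0.0044, 0.0007, 0.0002, 0, -0.0044, 0.0007, 0.0001, 0, -0.0089, 0.0014, -0.0002, 0, -0.0088, 0.0014, -0.0007, 0, -0.0088, 0.0014, -0.0012, 0, -0.0087, 0.0014, -0.0017, 0, -0.0086, 0.0013, -0.0022, 0, -0.0085, 0.0013, -0.0027, 0, 0, 0, 0, 0, 0, 0, 0, 0]
}}

```text
time: 27.52
position: [553.4, 101.1, 201.9]
tool_rot: [0.001, 0.759, 0.651, 0.002]
ft_force: [2.6, 0.3, 6.5]
gripper_width: 16.9
grasp_force: 40.0
```

```bash
python3 arc.py
```

```text
t 27.5167 clamp 108.5 -99.8 220.9 q 0.4915 r 162.0 F [2.6 0.3 6.5] X/Y 2.5 w 16.878645113806623 40.00450551509857
```

Emit:
{"method": "send_rows", "body": {
  "deltas": [-0.0083, 0.0013, -0.0031, 0, -0.0081, 0.0013, -0.0036, 0, -0.0079, 0.0012, -0.0041, 0, -0.0077, 0.0012, -0.0045, 0, -0.0074, 0.0012, -0.0049, 0, -0.0071, 0.0011, -0.0053, 0, -0.0068, 0.0011, -0.0057, 0, -0.0065, 0.001, -0.0061, 0, -0.0061, 0.001, -0.0065, 0, -0.0058, 0.0009, -0.0068, 0, -0.0054, 0.0008, -0.0071, 0, 0, 0, 0, 0, 0, 0, 0, 0, 0, 0, 0, 0]
}}

```text
time: 28.68
position: [474.9, 114.0, 142.1]
tool_rot: [-0.0, 0.759, 0.651, 0.0]
ft_force: [4.7, 4.2, 0.0]
gripper_width: 16.8
grasp_force: 40.0
```

```bash
python3 arc.py 1.12 1.57 18
```

```text
t 28.6833 clamp 28.9 -99.2 161.1 q 1.1186 r 160.6 F [4.7 4.2 0. ] X/Y 4.0 w 16.806848417150317 39.9983137580233
[[-2.3, 0.4, -3.3], [-2.2, 0.3, -3.3], [-2.1, 0.3, -3.4], [-2.0, 0.3, -3.4], [-1.9, 0.3, -3.5], [-1.9, 0.3, -3.5], [-1.8, 0.3, -3.6], [-1.7, 0.3, -3.6], [-1.6, 0.2, -3.7], [-1.5, 0.2, -3.7], [-1.4, 0.2, -3.7], [-1.3, 0.2, -3.8], [-1.2, 0.2, -3.8], [-1.1, 0.2, -3.8], [-1.0, 0.2, -3.9], [-0.9, 0.1, -3.9], [-0.8, 0.1, -3.9], [-0.7, 0.1, -3.9]]
end abs [447.6 117.4  75.9]
```

Emit:
{"method": "send_rows", "body": {
  "deltas": [-0.0023, 0.0004, -0.0033, 0, -0.0022, 0.0003, -0.0033, 0, -0.0021, 0.0003, -0.0034, 0, -0.002, 0.0003, -0.0034, 0, -0.0019, 0.0003, -0.0035, 0, -0.0019, 0.0003, -0.0035, 0, -0.0018, 0.0003, -0.0036, 0, -0.0017, 0.0003, -0.0036, 0, -0.0016, 0.0002, -0.0037, 0, 0, 0, 0, 0, 0, 0, 0, 0]
}}

```text
time: 29.6
position: [458.8, 116.5, 111.8]
tool_rot: [0.001, 0.759, 0.651, 0.002]
ft_force: [6.7, 2.7, 6.3]
gripper_width: 16.6
grasp_force: 40.2
```

```bash
python3 arc.py
```

```text
t 29.6 clamp 12.6 -99.2 130.8 q 1.3339 r 159.8 F [6.7 2.7 6.3] X/Y 6.2 w 16.63289827700276 40.174628645181656
```

Emit:
{"method": "send_rows", "body": {
  "deltas": [-0.0015, 0.0002, -0.0037, 0, -0.0014, 0.0002, -0.0037, 0, -0.0013, 0.0002, -0.0038, 0, -0.0012, 0.0002, -0.0038, 0, -0.0011, 0.0002, -0.0038, 0, -0.001, 0.0002, -0.0039, 0, -0.0009, 0.0001, -0.0039, 0, -0.0008, 0.0001, -0.0039, 0, 0, 0, 0, 0, 0, 0, 0, 0, 0, 0, 0, 0]
}}

```text
time: 30.52
position: [449.3, 117.9, 81.5]
tool_rot: [0.0, 0.759, 0.651, 0.001]
ft_force: [4.0, 3.8, 8.9]
gripper_width: 16.2
grasp_force: 40.0
```

```bash
python3 arc.py; python3 grip.py 11 >/dev/null; python3 - <<'E'
from h import *
# lever angle and pile check from side camera and scene
a=np.deg2rad(-8.85);C=np.array([461.6,216.4]);X=np.array([np.cos(a),np.sin(a)]);Y=np.array([-X[1],X[0]])
for n in ["scene","side"]:
    e=shot(n,"11");V=world(e);c=e["color"].astype(int);Q=np.stack([(V[...,:2]-C)@X,(V[...,:2]-C)@Y,V[...,2]],-1)
    m=(c[...,0]>90)&(c[...,1]<60)&(c[...,2]<70)&(Q[...,1]<-30)&(Q[...,1]>-75)&(Q[...,0]>-20)&(Q[...,0]<200)&(Q[...,2]>50)&(Q[...,2]<140)
    if m.sum()>20:
        P=Q[m];f=np.polyfit(P[:,0],P[:,2],1);print(n,m.sum(),"slope",f,"q",1.745-np.arctan(-f[0]))
    m=(Q[...,0]>55)&(Q[...,0]<100)&(abs(Q[...,1])<14)&(c[...,0]>150)&(c[...,2]<80)&(Q[...,2]>40)&(Q[...,2]<110);print(n,"pad/arm pts",m.sum(),np.percentile(Q[m],[5,50,95],axis=0).round(0).tolist() if m.any() else "")
    hsv=cv2.cvtColor(e["color"],cv2.COLOR_RGB2HSV)
    m=(hsv[...,1]<60)&(hsv[...,2]>100)&(abs(Q[...,2]-52)<6)&(abs(Q[...,1])<45)&(abs(Q[...,0])<110)
    print(n,"pile top",m.sum(),np.percentile(Q[m],[2,50,98],axis=0).round(1).tolist() if m.any() else "")
E
```

```text
t 30.5167 clamp 3.0 -99.2 100.5 q 1.5336 r 159.5 F [4.  3.8 8.9] X/Y 3.4 w 16.239574136758055 39.97511610388756
scene 46 slope [ -0.1831411  108.56386286] q 1.563866216213051
scene pad/arm pts 0 
scene pile top 272 [[-81.2, -19.0, 46.4], [3.5, 11.7, 50.6], [79.5, 28.1, 57.0]]
side 185 slope [ -0.22752959 110.31399056] q 1.5212791621812092
side pad/arm pts 49 [[72.0, -12.0, 59.0], [92.0, 4.0, 74.0], [99.0, 10.0, 78.0]]
side pile top 1115 [[-88.4, -31.7, 46.9], [-10.6, -1.1, 52.0], [80.7, 27.0, 57.0]]
```

Emit:
{"method": "send_rows", "body": {
  "deltas": [-0.0004, 0.0001, -0.0025, 0, -0.0004, 0.0001, -0.0025, 0, 0, 0, 0, 0, 0, 0, 0, 0, 0, 0, 0, 0, 0, 0, 0, 0]
}}

```text
time: 31.17
position: [448.3, 118.1, 76.4]
tool_rot: [0.0, 0.759, 0.651, 0.001]
ft_force: [3.8, 3.1, 8.0]
gripper_width: 16.2
grasp_force: 39.7
```

```bash
python3 arc.py
```

```text
t 31.1667 clamp 2.0 -99.2 95.4 q 1.5661 r 159.5 F [3.8 3.1 8. ] X/Y 3.3 w 16.185274681806717 39.65809889137745
```

```bash
python3 - <<'E'
from h import *
d=shot("wrist","12");T=pts(d);W=T@d["Rt"].T+d["p"];v=cv2.cvtColor(d["color"],cv2.COLOR_RGB2HSV)[...,2]
a=np.deg2rad(-8.85);C=np.array([461.6,216.4]);X=np.array([np.cos(a),np.sin(a)]);Y=np.array([-X[1],X[0]])
L=np.stack([(W[...,:2]-C)@X,(W[...,:2]-C)@Y,W[...,2]],-1)
for y in range(-140,-40,6):
    m=(L[...,1]>=y)&(L[...,1]<y+6)&(abs(L[...,0]-2)<8)&(L[...,2]>70)&(L[...,2]<125)
    if m.sum()>5: P=L[m];print(y,m.sum(),"z",np.percentile(P[:,2],[5,50,95]).round(1),"x",np.percentile(P[:,0],[5,95]).round(1),"V",np.median(v[m]))
# red lever line
c=d["color"].astype(int);m=(c[...,0]>70)&(c[...,1]<60)&(c[...,2]<60)&(L[...,1]<-35)&(L[...,1]>-70)&(L[...,2]>60)&(L[...,2]<140)
P=L[m];print(len(P),P[:,0].min() if len(P) else"")
if len(P)>50:
    for x in range(0,170,15):
        s=(P[:,0]>=x)&(P[:,0]<x+15)
        if s.sum()>5: print(x,np.median(P[s],axis=0).round(1),s.sum())
E
```

```text
-128 234 z [101.5 104.9 106.6] x [-5.5  9.3] V 34.0
-122 395 z [101.7 105.4 106.8] x [-5.3  9.1] V 23.0
-116 407 z [101.8 105.3 106.7] x [-4.8  9. ] V 23.0
-110 75 z [104.7 106.1 119.2] x [-5.9  6.9] V 36.0
-104 9 z [117.6 118.2 124.4] x [-6.  -5.9] V 24.0
-98 131 z [101.3 104.4 106.6] x [-5.8  9.9] V 40.0
-92 527 z [102.2 105.3 106.9] x [-5.2  9. ] V 38.0
-86 539 z [101.8 105.3 106.8] x [-5.1  9.1] V 37.0
-80 567 z [101.8 105.3 106.8] x [-5.   9.1] V 37.0
-74 596 z [101.6 105.3 106.9] x [-5.   9.1] V 37.0
-68 625 z [101.9 105.4 106.9] x [-4.9  9. ] V 38.0
-62 649 z [101.9 105.4 106.9] x [-5.2  9.1] V 38.0
-56 627 z [ 98.5 103.1 106.2] x [-4.2  8.7] V 99.0
-50 545 z [100.3 106.6 108.5] x [-3.3  9.2] V 140.0
-44 709 z [ 96.1 104.4 108.3] x [-2.9  9.4] V 167.0
7659 -6.4372253987187555
0 [  8.7 -43.6 106.9] 1119
15 [ 22.4 -42.9 104. ] 1215
30 [ 37.2 -42.9 101.1] 1073
45 [ 52.2 -43.   97.9] 934
60 [ 67.2 -42.9  95. ] 810
75 [ 82.  -42.9  92.1] 683
90 [ 97.1 -42.8  89. ] 580
105 [112.2 -42.7  86. ] 496
120 [127.3 -42.8  82.9] 432
135 [141.  -43.1  80.1] 293
```

Depth puts the actual lever at about 1.548, just past click 11 at 1.53. A further 3 mm gives some margin, still well short of 1.67.

Emit:
{"method": "send_rows", "body": {
  "deltas": [-0.0003, 0, -0.0015, 0, -0.0003, 0, -0.0015, 0, 0, 0, 0, 0, 0, 0, 0, 0, 0, 0, 0, 0]
}}

```text
time: 31.63
position: [447.8, 118.2, 73.4]
tool_rot: [0.0, 0.759, 0.651, 0.001]
ft_force: [5.2, 3.3, 7.0]
gripper_width: 16.8
grasp_force: 39.6
```

```bash
python3 arc.py; python3 - <<'E'
from h import *
d=shot("wrist","13");W=pts(d)@d["Rt"].T+d["p"]
a=np.deg2rad(-8.85);C=np.array([461.6,216.4]);X=np.array([np.cos(a),np.sin(a)]);Y=np.array([-X[1],X[0]])
L=np.stack([(W[...,:2]-C)@X,(W[...,:2]-C)@Y,W[...,2]],-1);c=d["color"].astype(int)
m=(c[...,0]>70)&(c[...,1]<60)&(c[...,2]<60)&(L[...,1]<-35)&(L[...,1]>-48)&(L[...,2]>60)&(L[...,2]<140)&(L[...,0]>15)&(L[...,0]<145)
f=np.polyfit(L[m][:,0],L[m][:,2],1);print("q lever",1.745-np.arctan(-f[0]))
m=(L[...,1]>-90)&(L[...,1]<-62)&(abs(L[...,0]-2)<9)&(L[...,2]>80)&(L[...,2]<115);t=np.percentile(L[m][:,2],95);print("q bar",1.745-np.arcsin((t-9-67)/160))
m=(L[...,2]>47)&(L[...,2]<56)&(abs(L[...,1])<45)&(abs(L[...,0])<100);print("pile",m.sum(),np.percentile(L[m],[2,50,98],axis=0).round(1).tolist())
E
```

```text
t 31.6333 clamp 1.5 -99.2 92.4 q 1.5854 r 159.6 F [5.2 3.3 7. ] X/Y 4.7 w 16.83640533303158 39.595298767089844
q lever 1.564232108650352
q bar 1.5688209493096734
pile 36419 [[-85.1, -26.7, 49.8], [-2.0, 1.4, 51.3], [83.3, 31.1, 52.7]]
```

The lever is at about 1.566, past click 11 and before click 12. The pile is intact and the grip is held, so I'm handing in.

```bash
python3 -c "
from bench import ctrl
print(ctrl.sign_off())"
```

```text
the job is handed in; nothing more can be done
None
```

I set both plates on the pack, measured flush to about half a millimetre, and pulled the lever to the third click past pad contact (about 1.566 rad measured, just past click 11). I never sensed the clicks directly, so the count rests on that angle and the stated contact angle; the grip is still held, and I handed the job in at about 32 s.

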